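# Refit the dust tray of a shoe-sole scouring machine

## Robot

A 7-joint arm with a two-finger parallel gripper is mounted at the origin on the work surface. World frame = base frame: x ahead of the robot, y to its left, z up, the work surface at z = 0. Lengths are in m, angles in degrees, forces in N, time in s.
With the tool pointing down it reaches from about 0.4 to 0.85 m from the base axis. Payload 4.5 kg.
Tool frame: the origin (TCP) lies midway between the tips of the shut fingers; the grasp point (between the pads) lies 19 mm behind it; z points along the fingers, x is the direction in which the jaws open and shut, and the axes are right-handed (so a half turn about z gives the same grasp; the last joint's range is limited). The gripper opens to 85 mm and grips with 20 to 120 N. Pads are 22 mm wide; open, the fingers measure 114 mm over their backs; the gripper's body (76 mm by 85 mm) begins 54 mm behind the grasp point. The pads swing forward as they close: fully open they stand 13 mm farther back than shut.
Start: joints at [-68.136, 39.483, -11.15, 89.685, 9.013, 51.709, -12.324], TCP at [0.213, 0.588, 0.205] pointing down, gripper open.
Joint ranges: [-172.22, 172.22], [-26.19, 119.32], [-84.43, 86.54], [7.71, 146.69], [-57.33, 237.33], [2.42, 119.75], [-152.13, 152.13]. Speed limits (degrees/s): [147.25, 147.25, 180, 180, 180, 180, 180].

## Interface

Orientations are given as [roll, pitch, yaw] about the fixed x, y, z axes, in that order (R = Rz(yaw) Ry(pitch) Rx(roll)).
In Python, from bench import r gives the robot as it stands.
- The arm moves only by the shell command python3 -m pendant 'ROWS' [OPENING] [FORCE]. ROWS is JSON, a list of rows, each a list of 2 entries, a list of its own where there are three numbers: the shift along the tool's x, y, z in m, then the turn about the tool's z in rad. A call has exactly 10 rows; each row shifts and turns the commanded pose from where the row before left it, along the tool's axes as they then stand; what a row does not reach is not made up. A row lasts 1/10 s, in which the tool goes at most 50 mm and 8.59 degrees, less where a joint would pass 70% of its speed; a pose out of reach is approached as far as the arm can. A call with a gripper value outside its range is refused whole. OPENING is the gripper's target within -1 to 1 (fully open at 1, half-way at 0, shut at -1), set as the call begins (- or left out, the last holds). The fingers move at their own pace and stop on an object; FORCE is the grip in N (left out, the last holds). Time passes only in rows, so rows that do not move let the fingers close, or fill a call up. It gives the time, the measured TCP pose, the force and the opening at its end, in the units of the state.
- r.get_obs(): the state, without advancing time (a new reading comes with each control period).
- r.grab_frame(name): name is "scene" or "side" or "wrist"; returns the picture (420x560x3 uint8, red, green, blue); there is no depth.
- r.camera_info(name): a dict with "fx", "fy", "cx", "cy" (pixels), "R" (3x3) and "t" (3): a world point X has camera coordinates R X + t. Camera axes: x right, y down, z forward; pixel columns grow to the right and rows downward; lengths in m; the calibration is good to about 2 mm. A picture is of the moment at which its call begins: read the wrist's pose just before it. camera_info takes no time and is no camera call; for the wrist camera it gives the pose at the moment of the call.
- r.sign_off(): hands the job in, once; it reports no verdict.
The state is a dict: "time_s": time; "joints": joint angles; "dq": joint speeds; "tau": joint torques, N m; "eef_pos": TCP position; "orientation": TCP orientation; "force": force on the tool from outside, world axes, zero at the start; "wrist_torque": the same for the moment, N m; "width": finger opening in m.
Only numpy, scipy, OpenCV 4.12 (cv2) and the standard library are available. Lean on these libraries where they do the work, as an engineer would, in place of code of your own. Each camera call takes 0.05 s, during which the arm holds its last target. There are 200 camera calls.

## Task

Put the emptied dust tray back into the bay under the scouring machine: slide it in gently, feeling for the guide channel hidden inside and never forcing it, until it is fully home with its front against the machine. Then flip the yellow drop catch over so that it hangs down in front of the tray, and leave the hammer, glue can and sole on the bench alone.

Things in the scene. Friction and masses are not known exactly. Their poses are not given: they have to be found in the camera images.
- mouth (a point): Bay mouth of the red scouring machine bolted to the bench: point on the bench at the mouth's middle, in the plane of the front face; x points level straight into the bay, y to the left looking in, z up. Mouth 152 mm wide, 42 high, in a front face 200 wide, 62 high. The bay is open below, so the tray slides on the bench all the way in; 280 mm deep.
- bay (a point): Point 50 mm inside the mouth on its middle line, 18 mm up. Here two fixed, unseen upright guide walls with square ends begin, 125 mm long, inner faces 123.5 mm apart. Being set in slots, their middle lies 3 to 12 mm to one side or other (y) of this point, skew up to 0.02 rad. A tray corner that butts a wall's end must be backed off and shifted. Over 30 N between tray and machine harms it.
- roof (a point): Point on the flat roof of the bay, 62 mm above the bench, 75 mm behind the front face (same axes as the mouth). The roof is free except for the catch at its front edge; the chute, motor and drums, up to 290 mm high, stand from 75 mm farther back (150 mm behind the front face).
- tray_mid (a point): Loose dust tray, 0.4 to 0.7 kg: aluminium pan 180 mm long (x), 120 wide (y), 36 high, 3 mm walls. Point: middle of the pan, 18 mm up. x points from the handle end to the rear end (first into the bay), z up. On the -x end, 90 mm from this point, a red front plate 3 mm thick, 176 wide, 2 to 56 mm up. Home: plate against the machine's front, this point 90 mm inside the mouth, x axes alike.
- tray_handle (a point): Middle of the tray's bow handle: round steel bar 10 mm thick, 68 long, level along the tray's y, 34 mm above the bench, its axis 50 mm before the front plate (45 mm free between). Axes as tray_mid, which lies 143 mm along +x and 16 mm lower. Sliding drag 1 to 5 N; if a rear corner butts on a guide's end, the handle is nudged sideways towards the way to go.
- catch (a joint): Angle of the yellow drop catch, rad. 0: hangs down before the tray's front plate. It swings outwards (away from the machine) and up: 1.57 sticks out level, 3.14 upright, about 3.75 leaning back over the roof, its rest at the start. Pushed outwards past upright it falls by its own weight. It cannot hang down if the tray's front plate stands more than 5 mm out from home.
- catch_tip (a point): Round free edge of the yellow drop catch: a flat plate 24 mm wide, 4 thick, 40 long; this point is 36 mm from its pivot. The pivot is level, along the mouth's y, 10 mm before the front face, 70 mm to the mouth's +y side, 68 mm above the bench.
- hammer: Hammer lying on the bench beyond the work, a bystander about 300 mm long; origin under its middle.
- glue: Yellow glue can 72 mm across and 85 mm high standing on the bench, a bystander; origin at the middle of its underside.
- sole: Cork shoe sole with heel patch, about 215 mm long, lying on the bench, a bystander; origin under its middle.

How it is judged (in metres and radians):
On the way:
1. the tray is fully home in the bay while the catch is still thrown back (x of tray_mid in the frame of mouth above 0.0855 m and angle between the x axis of tray_mid and the x axis of mouth, either way round below 0.06 rad and z of tray_mid in the frame of mouth below 0.024 m and value of joint catch above 2.9 rad and y of tray_mid in the frame of mouth between -0.02 and 0.02 m), for 0.2 s.
At the end, for the whole second after the job is handed in: The tray sits inside the bay (its middle within 20 mm of the bay's middle line) with its front plate within 4.5 mm of touching the machine's front face, square to it within 0.06 rad and flat on the bench, at rest, and the catch hangs down before it (joint below 0.25 rad) (x of tray_mid in the frame of mouth above 0.0855 m and angle between the x axis of tray_mid and the x axis of mouth, either way round below 0.06 rad and z of tray_mid in the frame of mouth below 0.024 m and value of joint catch below 0.25 rad and linear speed of tray below 0.01 m/s and y of tray_mid in the frame of mouth between -0.02 and 0.02 m).
It fails at once if tray and machine (guides included) are pressed together with more than 30 N (contact force between tray and machine above 30 N).
It fails at once if the hammer is moved more than 20 mm (distance of hammer from where it was at the start of the episode above 0.02 m).
It fails at once if the glue can is moved more than 20 mm (distance of glue from where it was at the start of the episode above 0.02 m).
It fails at once if the sole is moved more than 20 mm (distance of sole from where it was at the start of the episode above 0.02 m).
It also fails if it takes over 72 s, if anything falls off the work surface, if the arm or the gripper's body presses on something with over 40 N, if the wrist force passes 120 N, or if a joint passes its speed limit or range.

## Working session

There is one attempt and no reset: what is moved stays moved. The work goes in short steps, Python scripts to look and compute and a shell command to move; the robot and the scene stay as the last step left them, time stands still between calls to the robot, and variables do not carry over. Pictures are saved under pics/ and viewed, about 8 in all and at most 12, crops included, and the job is handed in when it is done.

```bash
mkdir -p pics; ls
python3 - <<'E'
from bench import r
import cv2,numpy as np
print(r.get_obs())
a=[r.grab_frame(n) for n in("scene","side")]
for n,i in zip(("scene","side"),a):
    cv2.imwrite(f"pics/{n}0.png",i[:,:,::-1]); print(n,r.camera_info(n))
E
```

```text
pics
{'time_s': 0.0, 'joints': array([-68.13711773,  39.53398549, -11.14567575,  89.74692688,
         9.01269509,  51.70960932, -12.32529739]), 'dq': array([-0.075092  ,  0.05293871,  0.10906968,  0.13701196,  0.01586923,
        0.00426443, -0.03026637]), 'tau': array([ 4.27742298e-04, -5.39607811e+01, -1.26674831e+00, -1.58544427e+01,
        9.02660162e-03,  9.57438693e-03,  1.98163440e-05]), 'eef_pos': array([0.21280605, 0.58688803, 0.20376618]), 'orientation': array([1.79992554e+02, 1.08294846e-01, 7.00785133e+01]), 'force': array([-0.16351162, -0.40217716, -0.41510005]), 'wrist_torque': array([ 0.00838198, -0.02597941, -0.01210496]), 'width': 0.08572112745424004}
scene {'fx': 400.4252546184363, 'fy': 400.4252546184363, 'cx': 272.7663664453332, 'cy': 212.58894925424215, 'R': array([[ 0.0186623 ,  0.99960618,  0.02095719],
       [ 0.53750786,  0.00764348, -0.8432241 ],
       [-0.8430522 ,  0.02700116, -0.53715353]]), 't': array([-0.14842178, -0.28619949,  1.58234552])}
side {'fx': 535.6073984735582, 'fy': 535.6073984735582, 'cx': 280.63660570510126, 'cy': 208.40760886878988, 'R': array([[ 9.03358989e-01, -4.28884870e-01, -5.51952145e-04],
       [-2.85199420e-01, -5.99752564e-01, -7.47635040e-01],
       [ 3.20318322e-01,  6.75540250e-01, -6.64109586e-01]]), 't': array([-0.49597881,  0.34219057,  0.99489565])}
```

View pics/scene0.png

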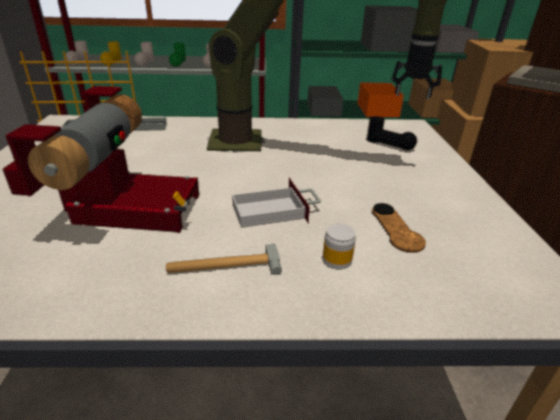

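View pics/side0.png

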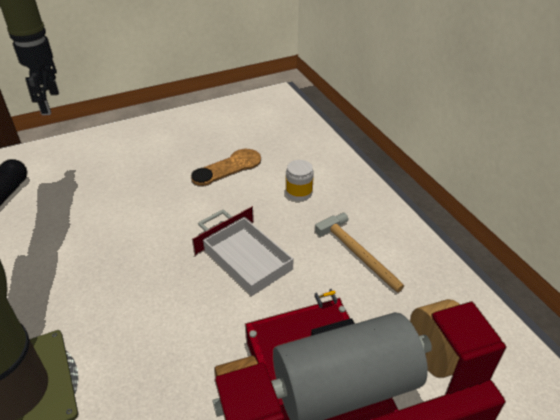

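The scene view shows the machine at (130,200), the tray at (270,205) with its handle at (315,198), the can at (340,245), the sole at (400,225) and the hammer at (225,262). The catch is yellow, at (180,200) in scene and (325,297) in side. I'll make enlarged crops to read the pixels.

Run:
```python
import cv2,numpy as np
a=cv2.imread("pics/scene0.png")[165:240,60:330]; b=cv2.imread("pics/side0.png")[195:365,180:410]
a=cv2.resize(a,None,fx=2.96,fy=2.96,interpolation=cv2.INTER_CUBIC); b=cv2.resize(b,None,fx=2.15,fy=2.15,interpolation=cv2.INTER_CUBIC)
o=np.zeros((600,800,3),np.uint8); o[:a.shape[0],:a.shape[1]]=a; o[225:225+b.shape[0],:b.shape[1]]=b
print(a.shape,b.shape); cv2.imwrite("pics/crop.png",o)
```

```text
(222, 799, 3) (366, 494, 3)
```

View pics/crop.png

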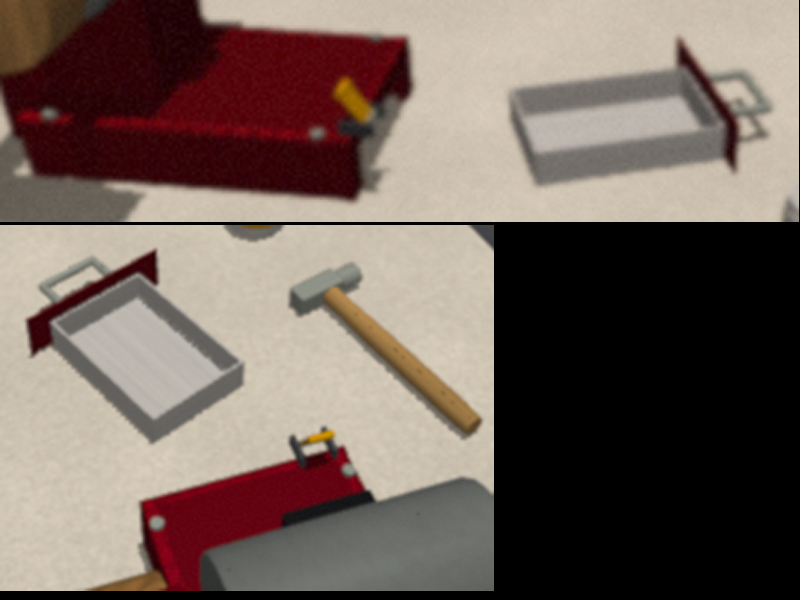

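```bash
cat > h.py <<'E'
import numpy as np
from bench import r
def ray(ci,u,v,z):
    d=np.array(ci["R"]).T@np.array([(u-ci["cx"])/ci["fx"],(v-ci["cy"])/ci["fy"],1]); c=-np.array(ci["R"]).T@ci["t"]
    return c+d*(z-c[2])/d[2]
def rel(mo,yaw,p): # world -> mouth frame
    c,s=np.cos(yaw),np.sin(yaw); d=np.array(p)[:2]-mo
    return np.array([c*d[0]+s*d[1],-s*d[0]+c*d[1]])
E
python3 - <<'E'
from h import *
S=r.camera_info("scene");D=r.camera_info("side")
s=lambda u,v,z:ray(S,60+u/2.96,165+v/2.96,z).round(4)
d=lambda u,v,z:ray(D,180+u/2.15,195+(v-225)/2.15,z).round(4)
for n,f,l in(("scene",s,dict(rR=(408,38,.062),rL=(359,134,.062),rLb=(356,198,0),t1=(511,91,.036),t2=(536,150,.036),p1=(679,40,.056),p2=(735,122,.056),h=(757,90,.034))),
 ("side",d,dict(rR=(142,502,.062),rL=(345,447,.062),t1=(152,416,.036),t2=(243,367,.036),f1=(52,322,.036),f2=(138,276,.036),p1=(28,320,.056),p2=(156,251,.056),h1=(41,287,.034),h2=(95,260,.034)))):
  print(n,{k:f(*v)[:2].tolist() for k,v in l.items()})
E
```

```text
scene {'rR': [0.4412, -0.081], 'rL': [0.6201, -0.0983], 'rLb': [0.6281, -0.1059], 't1': [0.4991, 0.0238], 't2': [0.6033, 0.0529], 'p1': [0.4282, 0.189], 'p2': [0.5855, 0.2309], 'h': [0.4896, 0.263]}
side {'rR': [0.4345, -0.0854], 'rL': [0.6309, -0.1094], 't1': [0.4897, 0.0241], 't2': [0.6007, 0.0445], 'f1': [0.4438, 0.1919], 'f2': [0.5557, 0.2198], 'p1': [0.417, 0.1859], 'p2': [0.5825, 0.2291], 'h1': [0.4516, 0.2516], 'h2': [0.5222, 0.268]}
```

```bash
python3 -m pendant '[[[-0.021,0.037,0],0],[[-0.021,0.037,0],0],[[-0.021,0.037,0],0],[[-0.021,0.037,0],0],[[-0.021,0.037,0],0],[[-0.021,0.037,0],0],[[-0.021,0.037,0],0],[[-0.021,0.037,0],0],[[-0.021,0.037,0],0],[[-0.021,0.037,0],0]]' 0 40
python3 -m pendant '[[[0,0,0],-0.076],[[0,0,0],-0.076],[[0,0,0],-0.076],[[0,0,0],-0.076],[[0,0,0],-0.076],[[0,0,0],-0.076],[[0,0,0],-0.076],[[0,0,0],-0.076],[[0,0,0],0],[[0,0,0],0]]'
python3 - <<'E'
from h import *
import cv2
c=r.camera_info("wrist");i=r.grab_frame("wrist");cv2.imwrite("pics/w1.png",i[:,:,::-1]);print(c)
import pickle;pickle.dump(c,open("w1.pkl","wb"))
E
```

```text
time_s: 1.1
eef_pos: [0.49, 0.2624, 0.2043]
orientation: [-180.0, 0.0, 70.1]
force: [0.5, 0.2, 0.2]
width: 0.0427
time_s: 2.1
eef_pos: [0.4891, 0.2639, 0.2043]
orientation: [-180.0, 0.0, 104.8]
force: [0.6, -0.3, 0.4]
width: 0.0427
{'fx': 328.1487957438609, 'fy': 328.1487957438609, 'cx': 273.6522753630151, 'cy': 213.54798999787224, 'R': array([[-2.55084835e-01,  9.66918668e-01,  1.30761735e-04],
       [ 9.24259300e-01,  2.43791048e-01,  2.93786778e-01],
       [ 2.84036041e-01,  7.50614094e-02, -9.55870970e-01]]), 't': array([-0.13170351, -0.55436369,  0.21968798])}
```

View pics/w1.png

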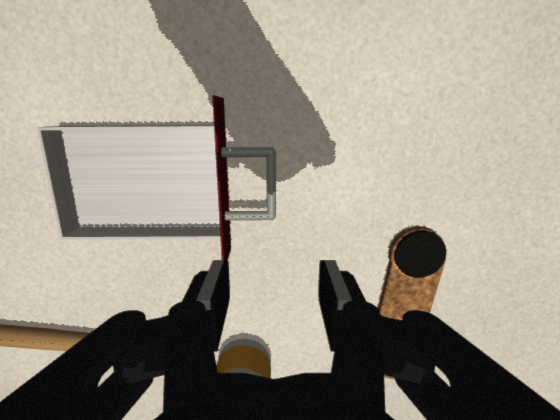

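The wrist view shows the bar at u≈271, running v≈150–217, with the plate at u≈222 and the bar square to the jaws. The can is at (244,355).

Run:
```python
from h import *
import pickle
c=pickle.load(open("w1.pkl","rb"))
for n,u,v,z in(("h1",271,152,.034),("h2",271,214,.034),("rimrear1",41,128,.036),("rimrear2",64,236,.036),("pl1",218,97,.056),("pl2",226,255,.056)): print(n,ray(c,u,v,z).round(4))
S=r.camera_info("scene")
print("can",ray(S,340,233,.085),ray(S,339,263,0),"hammer head",ray(S,274,246,.02),ray(S,168,267,.01),ray(S,276,270,.0))
p=(ray(c,271,152,.034)+ray(c,271,214,.034))/2
o=r.get_obs();d=p-o["eef_pos"];a=np.radians(o["orientation"][2])
print(p,d,"tool",d[0]*np.cos(a)+d[1]*np.sin(a),d[0]*np.sin(a)-d[1]*np.cos(a))
```

```text
h1 [0.4542 0.2532 0.034 ]
h2 [0.5183 0.27   0.034 ]
rimrear1 [0.4894 0.0261 0.036 ]
rimrear2 [0.6001 0.0567 0.036 ]
pl1 [0.4161 0.1936 0.056 ]
pl2 [0.5674 0.2341 0.056 ]
can [0.74836251 0.28616966 0.085     ] [0.75222601 0.2926425  0.        ] hammer head [0.71309264 0.1377501  0.02      ] [ 0.78111462 -0.10596049  0.01      ] [0.77847822 0.14145844 0.        ]
[0.48623726 0.26159685 0.034     ] [-0.00291459 -0.00233983 -0.1704156 ] tool -0.0015167016738366146 -0.0034160263101067666
```

```bash
python3 -m pendant '[[[-0.001,-0.003,0.02],0],[[0,0,0.025],0],[[0,0,0.025],0],[[0,0,0.025],0],[[0,0,0.025],0],[[0,0,0.025],0],[[0,0,0.02],0],[[0,0,0.014],0],[[0,0,0.01],0],[[0,0,0],0]]'
python3 -m pendant '[[[0,0,0],0],[[0,0,0],0],[[0,0,0],0],[[0,0,0],0],[[0,0,0],0],[[0,0,0],0],[[0,0,0],0],[[0,0,0],0],[[0,0,0],0],[[0,0,0],0]]' -1 40
```

```text
time_s: 3.15
eef_pos: [0.4861, 0.2621, 0.0147]
orientation: [-179.9, 0.0, 104.9]
force: [0.5, 0.2, -0.9]
width: 0.0427
time_s: 4.15
eef_pos: [0.4866, 0.2624, 0.0156]
orientation: [-180.0, -0.0, 104.9]
force: [0.4, -0.5, -0.4]
width: 0.0
```

Width 0 means there may be nothing between the jaws, so I'll look.

Run:
```python
from h import *
import cv2
i=r.grab_frame("wrist");j=r.grab_frame("side")[180:310,160:320]
j=cv2.resize(j,None,fx=1.5,fy=1.5);o=np.zeros((420,800,3),np.uint8);o[:,:560]=i;o[:195,560:800]=j;cv2.imwrite("pics/w2.png",o[:,:,::-1])
```

```text
(no output)
```

View pics/w2.png

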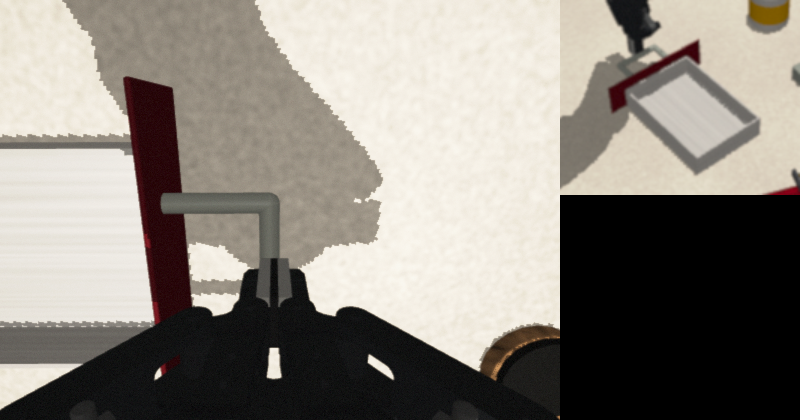

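```bash
python3 -m pendant '[[[0,0,0],0.03],[[0,0,0],0.044],[[0,0,0],0.044],[[0,0,0],0.044],[[0,0,0],0.044],[[0,0,0],0.044],[[0,0,0],0.044],[[0,0,0],0.044],[[0,0,0],0.03],[[0,0,0],0.016]]' -1 60
python3 -m pendant '[[[-0.003,0.005,0],0],[[-0.006,0.01,0],0],[[-0.006,0.01,0],0],[[-0.006,0.012,0],0],[[-0.006,0.012,0],0],[[-0.006,0.012,0],0],[[-0.006,0.012,0],0],[[-0.006,0.01,0],0],[[-0.005,0.006,0],0],[[0,0,0],0]]'
python3 - <<'E'
from h import *
import cv2,pickle
print(r.get_obs()["force"])
c=r.camera_info("wrist");i=r.grab_frame("wrist");j=r.grab_frame("side")[180:350,160:400]
pickle.dump(c,open("w3.pkl","wb"));o=np.zeros((600,800,3),np.uint8);o[:420,:560]=i;o[430:600,:240]=j;o[420:600,250:730]=cv2.resize(r.grab_frame("scene")[165:225,160:320],None,fx=3,fy=3);cv2.imwrite("pics/w3.png",o[:,:,::-1])
E
```

```text
time_s: 5.25
eef_pos: [0.4867, 0.2624, 0.0156]
orientation: [180.0, -0.0, 82.8]
force: [-0.3, 0.9, -0.2]
width: 0.0
time_s: 6.25
eef_pos: [0.5703, 0.1999, 0.0156]
orientation: [179.9, 0.0, 82.8]
force: [-0.8, 0.2, -0.2]
width: -0.0001
[-0.82476677  0.16869534 -0.23557991]
```

View pics/w3.png

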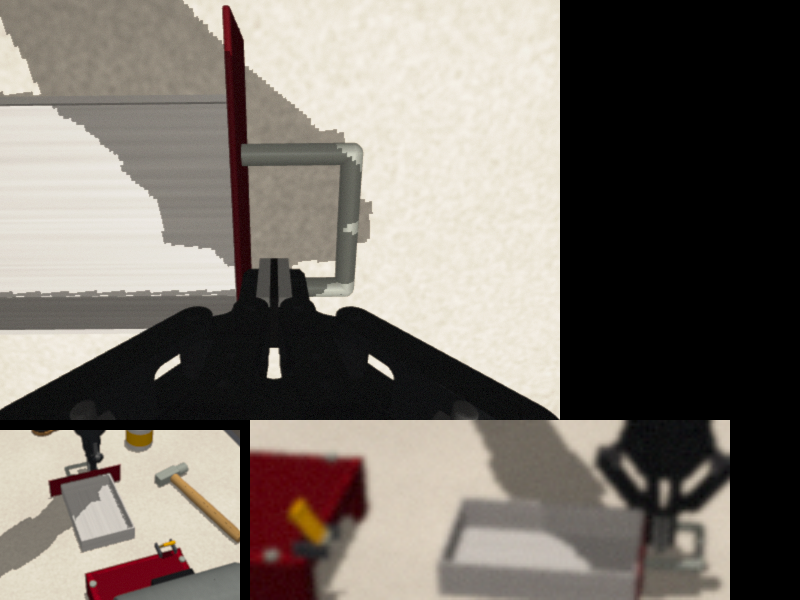

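The bar is not in the jaws: the shut fingers stand inside the bow and pushed on the plate. I'll check how the TCP and bar project into the picture.

```bash
python3 - <<'E'
from h import *
import pickle
c=pickle.load(open("w3.pkl","rb"));o=r.get_obs();print(o["eef_pos"],o["orientation"],o["width"])
for dz in(0,.019,.054):
  q=c["R"]@(o["eef_pos"]+[0,0,dz])+c["t"];print(dz,c["fx"]*q[0]/q[2]+c["cx"],c["fy"]*q[1]/q[2]+c["cy"])
for n,u,v,z in(("h1",352,150,.034),("h2",344,287,.034),("pl1",228,8,.056),("tipAsSeen",274,262,.0156)): print(n,ray(c,u,v,z).round(4))
S=r.camera_info("side")
E
python3 - <<'E'
import cv2
i=cv2.imread("pics/w2.png")[240:330,220:330]
cv2.imwrite("pics/w2z.png",cv2.resize(i,None,fx=5,fy=5,interpolation=cv2.INTER_CUBIC))
E
```

```text
[0.56817749 0.20130707 0.01548886] [-1.79952783e+02  5.77379217e-02  8.29206863e+01] 0.00014789644798323325
0 273.4141155855703 250.14755680464893
0.019 273.3633411280314 265.3892727329702
0.054 273.2330031048644 304.5147547186176
h1 [0.516  0.2437 0.034 ]
h2 [0.5851 0.2357 0.034 ]
pl1 [0.4596 0.1995 0.056 ]
tipAsSeen [0.5753 0.2007 0.0156]
```

View pics/w2z.png

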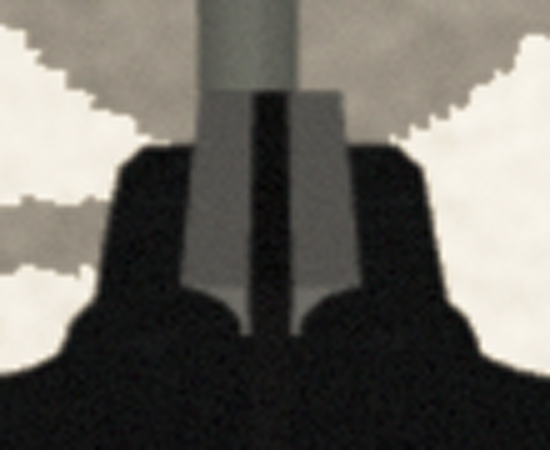

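```bash
python3 - <<'E'
from h import *
import pickle
W=pickle.load(open("w3.pkl","rb"));S=r.camera_info("scene");D=r.camera_info("side");p=np.array([.5682,.2013,0]);t=np.radians(82.9);y=np.array([np.sin(t),-np.cos(t),0])
def pr(c,X):
  q=c["R"]@X+c["t"];return (c["fx"]*q[0]/q[2]+c["cx"]).round(1),(c["fy"]*q[1]/q[2]+c["cy"]).round(1)
for z in(.0155,.03,.04,.05): print(z,"wrist near edge",pr(W,p-.011*y+[0,0,z]),"wrist far",pr(W,p+.011*y+[0,0,z]),"scene",pr(S,p+.011*y+[0,0,z]),"side",pr(D,p+[0,0,z]))
E
python3 - <<'E'
import cv2,numpy as np
i=cv2.imread("pics/w3.png")
a=i[420:600,600:730];b=i[440:520,50:150];w=i[240:330,220:330]
o=np.zeros((540,800,3),np.uint8);o[:540,:390]=cv2.resize(a,(390,540),interpolation=2);o[:320,395:795]=cv2.resize(b,(400,320),interpolation=2);o[330:510,400:620]=cv2.resize(w,(220,180))
cv2.imwrite("pics/z3.png",o)
E
```

```text
0.0155 wrist near edge (np.float64(273.4), np.float64(231.6)) wrist far (np.float64(273.5), np.float64(268.1)) scene (np.float64(295.7), np.float64(217.6)) side (np.float64(252.3), np.float64(228.1))
0.03 wrist near edge (np.float64(273.3), np.float64(241.6)) wrist far (np.float64(273.4), np.float64(280.7)) scene (np.float64(296.0), np.float64(213.1)) side (np.float64(252.0), np.float64(223.7))
0.04 wrist near edge (np.float64(273.3), np.float64(249.6)) wrist far (np.float64(273.4), np.float64(290.6)) scene (np.float64(296.2), np.float64(209.9)) side (np.float64(251.9), np.float64(220.7))
0.05 wrist near edge (np.float64(273.2), np.float64(258.6)) wrist far (np.float64(273.4), np.float64(301.7)) scene (np.float64(296.4), np.float64(206.8)) side (np.float64(251.7), np.float64(217.6))
```

View pics/z3.png

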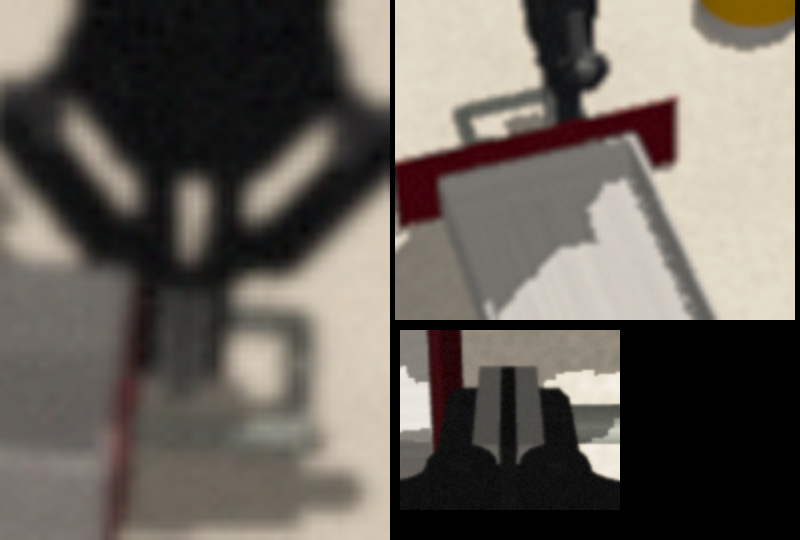

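Both the wrist and scene views put the shut tips at z≈0.045, about 30 mm above the reported TCP z, so the fingers closed over the top of the bar. The z reading can't be trusted; I'll lift, recentre on the bar and go deeper with a force check.

```bash
python3 -m pendant '[[[0.001,-0.001,-0.006],0],[[0,0,-0.014],0],[[0,0,-0.014],0],[[0.005,-0.003,-0.006],0],[[0.01,-0.006,0],0],[[0.01,-0.006,0],0],[[0.008,-0.005,0],0],[[0.002,-0.001,0],0],[[0,0,0],0],[[0,0,0],0]]'
python3 -m pendant '[[[0,0,0],0],[[0,0,0],0],[[0,0,0],0],[[0,0,0.007],0],[[0,0,0.014],0],[[0,0,0.014],0],[[0,0,0.01],0],[[0,0,0.005],0],[[0,0,0.002],0],[[0,0,0],0]]' 0 40
python3 - <<'E'
from h import *
import cv2
c=r.camera_info("wrist");i=r.grab_frame("wrist");cv2.imwrite("pics/w4.png",i[:,:,::-1])
E
```

```text
time_s: 7.4
eef_pos: [0.5515, 0.2396, 0.0553]
orientation: [-180.0, 0.0, 82.9]
force: [0.2, -0.1, 0.5]
width: 0.0003
time_s: 8.4
eef_pos: [0.5513, 0.2402, 0.0033]
orientation: [-180.0, 0.0, 82.9]
force: [0.4, 0.7, 0.8]
width: 0.0428
```

View pics/w4.png

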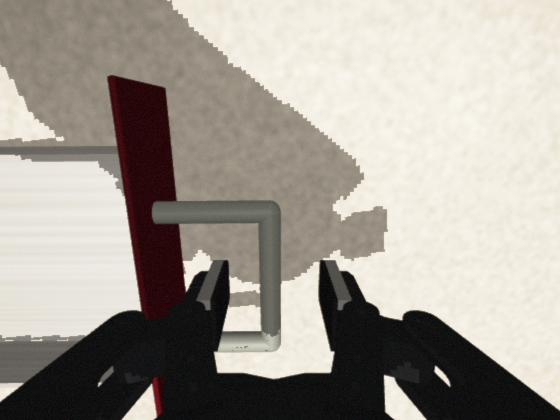

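The open jaws straddle the bar, which is at u≈270 running v≈205–345. I'll go down the rest and close.

```bash
python3 -m pendant '[[[0,0,0.002],0],[[0,0,0.003],0],[[0,0,0.003],0],[[0,0,0.002],0],[[0,0,0.001],0],[[0,0,0.001],0],[[0,0,0.001],0],[[0,0,0],0],[[0,0,0],0],[[0,0,0],0]]'
python3 -m pendant '[[[0,0,0],0],[[0,0,0],0],[[0,0,0],0],[[0,0,0],0],[[0,0,0],0],[[0,0,0],0],[[0,0,0],0],[[0,0,0],0],[[0,0,0],0],[[0,0,0],0]]' -1 40
```

```text
time_s: 9.45
eef_pos: [0.5515, 0.2402, -0.0093]
orientation: [180.0, -0.0, 82.9]
force: [0.3, 0.5, 0.0]
width: 0.0427
time_s: 10.45
eef_pos: [0.5514, 0.2398, -0.0093]
orientation: [-180.0, 0.0, 82.9]
force: [-1.5, -3.1, 5.0]
width: 0.0085
```

```bash
python3 -m pendant '[[[0,0,0],0],[[0,0,0],0],[[0,0,0.001],0],[[0,0,0.001],0],[[0,0,0.001],0],[[0,0,0.001],0],[[0,0,0.001],0],[[0,0,0],0],[[0,0,0],0],[[0,0,0],0]]' -0.4
python3 -m pendant '[[[0,0,0],0],[[0,0,0],0],[[0,0,0],0],[[0,0,0],0],[[0,0,0],0],[[0,0,0],0],[[0,0,0],0],[[0,0,0],0],[[0,0,0],0],[[0,0,0],0]]' -1 50
```

```text
time_s: 11.45
eef_pos: [0.5514, 0.2402, -0.0144]
orientation: [180.0, -0.0, 82.9]
force: [0.1, -0.6, -0.4]
width: 0.0259
time_s: 12.45
eef_pos: [0.5515, 0.2401, -0.0143]
orientation: [180.0, -0.0, 82.9]
force: [-1.2, -0.9, 4.8]
width: 0.0085
```

Gripped. Next I'll slide the tray onto the mouth's middle line, short of the mouth, and check the alignment.

```bash
python3 -m pendant '[[[-0.003,0.001,0],0],[[-0.006,0.002,0],0],[[-0.008,0.003,0],0],[[-0.009,0.003,0],0],[[-0.009,0.003,0],0],[[-0.009,0.003,0],0],[[-0.009,0.003,0],0],[[-0.008,0.003,0],0],[[-0.006,0.001,0],0],[[-0.003,0,0],0]]'
python3 - <<'E'
from h import *
import cv2
o=r.get_obs();print(o["force"],o["wrist_torque"])
j=r.grab_frame("side")[215:365,190:390];k=r.grab_frame("scene")[165:225,80:330]
w=np.zeros((600,800,3),np.uint8);w[:400,:533]=cv2.resize(j,(533,400),interpolation=2);w[405:597,:800]=cv2.resize(k,(800,192),interpolation=2)
cv2.imwrite("pics/a.png",w[:,:,::-1])
E
```

```text
time_s: 13.45
eef_pos: [0.5652, 0.1671, -0.0143]
orientation: [179.9, -0.0, 82.9]
force: [0.6, 4.6, 4.1]
width: 0.0083
[0.56984815 4.63830671 4.12094075] [ 0.94592388 -0.05903942 -0.03589594]
```

View pics/a.png

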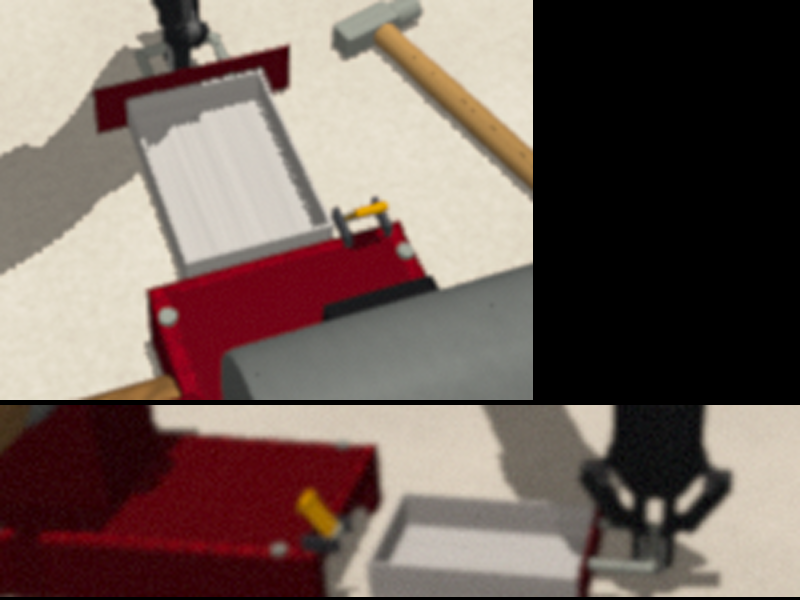

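Run:
```python
from h import *
D=r.camera_info("side");S=r.camera_info("scene")
d=lambda u,v,z:ray(D,190+u/2.665,215+v/2.667,z)
s=lambda u,v,z:ray(S,80+u/3.2,165+(v-405)/3.2,z)
rR,rL=d(148,291,.062),d(398,225,.062);y=rL-rR;yaw=np.arctan2(y[1],y[0])-np.pi/2;mo=((rR+rL)/2)[:2]
print(mo,np.degrees(yaw),np.linalg.norm(y))
for n,p in dict(p1=d(95,92,.056),p2=d(290,46,.056),f1=d(127,103,.036),f2=d(263,72,.036),t2=d(329,226,.036),sT1=s(405,494,.036),sP1=s(598,505,.056),srR=s(377,447,.062),srL=s(327,543,.062),tcp=r.get_obs()["eef_pos"]).items(): print(n,rel(mo,yaw,p).round(4))
```

```text
[ 0.53042922 -0.09819836] -97.43489863336467 0.1957098238990106
p1 [-0.2125 -0.0864]
p2 [-0.2141  0.0868]
f1 [-0.2107 -0.0604]
f2 [-0.2101  0.0611]
t2 [-0.0344  0.0562]
sT1 [-0.0396 -0.0523]
sP1 [-0.218  -0.0241]
srR [-0.0059 -0.089 ]
srL [-0.0106  0.0786]
tcp [-2.672e-01  1.000e-04]
```

Tray centred within about 1 mm and square within about 1°. Now I'll advance into the mouth, stopping short of the guides.

```bash
python3 -m pendant '[[[-0.004,0,0],0],[[-0.008,0,0],0],[[-0.009,0,0],0],[[-0.009,0,0],0],[[-0.009,0,0],0],[[-0.009,0,0],0],[[-0.008,0,0],0],[[-0.007,0,0],0],[[-0.005,0,0],0],[[-0.002,0,0],0]]'
python3 -m pendant '[[[-0.001,0,0],0],[[-0.001,0,0],0],[[-0.001,0,0],0],[[-0.001,0,0],0],[[-0.001,0,0],0],[[-0.001,0,0],0],[[-0.001,0,0],0],[[-0.001,0,0],0],[[0,0,0],0],[[0,0,0],0]]'
python3 -c "
from h import *
o=r.get_obs();print(o['eef_pos'],o['force'],o['wrist_torque'])"
```

```text
time_s: 14.55
eef_pos: [0.556, 0.0985, -0.0143]
orientation: [180.0, -0.0, 82.9]
force: [0.8, 5.3, 5.0]
width: 0.0084
time_s: 15.55
eef_pos: [0.555, 0.0913, -0.0143]
orientation: [180.0, -0.1, 83.0]
force: [0.4, 4.3, 6.0]
width: 0.0083
[ 0.55495877  0.09125609 -0.01431569] [0.43335524 4.31797999 5.9926777 ] [ 0.99789837 -0.14091759  0.04248941]
```

```bash
for k in 1; do python3 -m pendant '[[[-0.0007,0,0],0],[[-0.0007,0,0],0],[[-0.0007,0,0],0],[[-0.0007,0,0],0],[[-0.0007,0,0],0],[[-0.0007,0,0],0],[[-0.0007,0,0],0],[[-0.0007,0,0],0],[[-0.0004,0,0],0],[[0,0,0],0]]'; done
python3 -c "
from h import *
o=r.get_obs();print(o['eef_pos'],o['force'],o['wrist_torque'])"
```

```text
time_s: 16.55
eef_pos: [0.5545, 0.0867, -0.0143]
orientation: [180.0, -0.2, 83.0]
force: [0.2, 6.6, 4.8]
width: 0.0081
[ 0.55446271  0.08672888 -0.01427668] [0.20235293 6.56901168 4.75463272] [ 1.39297027 -0.0960665  -0.02781054]
```

```bash
python3 -m pendant '[[[-0.0005,0,0],0],[[-0.0005,0,0],0],[[-0.0005,0,0],0],[[-0.0005,0,0],0],[[-0.0005,0,0],0],[[-0.0005,0,0],0],[[0,0,0],0],[[0,0,0],0],[[0,0,0],0],[[0,0,0],0]]'
python3 -c "
from h import *
o=r.get_obs();print(o['eef_pos'],o['force'],o['wrist_torque'])"
```

```text
time_s: 17.55
eef_pos: [0.5548, 0.0867, -0.0143]
orientation: [179.9, -0.4, 83.1]
force: [1.4, 10.6, 2.6]
width: 0.0082
[ 0.55483876  0.08668213 -0.01427422] [ 1.41730031 10.62224999  2.61555123] [ 2.17678988 -0.24004963 -0.05865787]
```

```bash
python3 -m pendant '[[[-0.0005,0,0],0],[[-0.0005,0,0],0],[[-0.0005,0,0],0],[[-0.0005,0,0],0],[[-0.0005,0,0],0],[[-0.0005,0,0],0],[[0,0,0],0],[[0,0,0],0],[[0,0,0],0],[[0,0,0],0]]'
python3 -c "
from h import *
o=r.get_obs();print(o['eef_pos'],o['force'],o['wrist_torque'])"
```

```text
time_s: 18.55
eef_pos: [0.5564, 0.0863, -0.0142]
orientation: [179.7, -0.7, 83.2]
force: [4.7, 14.6, -0.6]
width: 0.0082
[ 0.5564201   0.08628122 -0.01422939] [ 4.69133071 14.59444617 -0.56403168] [ 2.86522423 -0.87822121 -0.13694046]
```

Contact confirmed (about 10 N net), and the handle is nudged towards +x world, which is mouth +y. I'll back off, shift +7.5 mm and probe again.

```bash
python3 -m pendant '[[[0.004,0,0],0],[[0.004,0,0],0],[[0.003,0,0],0],[[0,0.002,0],0],[[0,0.002,0],0],[[0,0.002,0],0],[[0,0.0015,0],0],[[-0.001,0,0],0],[[-0.001,0,0],0],[[-0.001,0,0],0]]'
python3 -m pendant '[[[-0.001,0,0],0],[[-0.001,0,0],0],[[-0.001,0,0],0],[[-0.001,0,0],0],[[-0.0007,0,0],0],[[-0.0007,0,0],0],[[-0.0007,0,0],0],[[-0.0007,0,0],0],[[-0.0007,0,0],0],[[-0.0002,0,0],0]]'
python3 -c "
from h import *
o=r.get_obs();print(o['eef_pos'],o['force'],o['wrist_torque'])"
```

```text
time_s: 19.55
eef_pos: [0.5576, 0.0861, -0.0146]
orientation: [-179.6, 0.1, 82.9]
force: [-4.8, 5.4, 9.6]
width: 0.0082
time_s: 20.55
eef_pos: [0.5611, 0.0842, -0.0143]
orientation: [180.0, -0.5, 83.1]
force: [0.6, 13.3, 1.6]
width: 0.0083
[ 0.56107191  0.08417841 -0.01430692] [ 0.62911816 13.33219867  1.62740825] [ 2.55238843 -0.16136455 -0.45015676]
```

```bash
python3 -m pendant '[[[-0.0005,0,0],0],[[-0.0005,0,0],0],[[-0.0005,0,0],0],[[-0.0005,0,0],0],[[-0.0005,0,0],0],[[0,0,0],0],[[0,0,0],0],[[0,0,0],0],[[0,0,0],0],[[0,0,0],0]]'
python3 -c "
from h import *
o=r.get_obs();print(o['eef_pos'],o['force'],o['wrist_torque'])"
```

```text
time_s: 21.55
eef_pos: [0.5623, 0.0838, -0.0142]
orientation: [179.8, -0.7, 83.1]
force: [3.1, 15.5, 0.5]
width: 0.0087
[ 0.56230438  0.08379791 -0.01421422] [ 3.08227271 15.48090028  0.45564881] [ 3.02258104 -0.58636474 -0.4713061 ]
```

Still nudged to +y, so I'll back off and shift +4 mm more.

```bash
python3 -m pendant '[[[0.005,0,0],0],[[0.005,0,0],0],[[0.004,0,0],0],[[0,0.002,0],0],[[0,0.002,0],0],[[0,0,0],0],[[-0.001,0,0],0],[[-0.001,0,0],0],[[-0.001,0,0],0],[[-0.001,0,0],0]]'
python3 -c "
from h import *
o=r.get_obs();print(o['eef_pos'],o['force'],o['wrist_torque'])"
python3 -m pendant '[[[-0.001,0,0],0],[[-0.001,0,0],0],[[-0.001,0,0],0],[[-0.001,0,0],0],[[-0.001,0,0],0],[[-0.0007,0,0],0],[[-0.0007,0,0],0],[[-0.0007,0,0],0],[[-0.0007,0,0],0],[[-0.0002,0,0],0]]'
python3 -c "
from h import *
o=r.get_obs();print(o['eef_pos'],o['force'],o['wrist_torque'])"
```

```text
time_s: 22.55
eef_pos: [0.5616, 0.0853, -0.0147]
orientation: [-179.6, 0.1, 82.9]
force: [-5.3, 6.5, 11.2]
width: 0.0085
[ 0.56156902  0.08532109 -0.01466053] [-5.25371704  6.46591063 11.17763208] [ 1.3085771   1.10829117 -0.28855133]
time_s: 23.55
eef_pos: [0.5653, 0.0834, -0.0143]
orientation: [179.9, -0.5, 83.1]
force: [1.4, 12.7, 1.3]
width: 0.008
[ 0.56530718  0.08335106 -0.01432591] [ 1.37637663 12.70578383  1.32817471] [ 2.63698376 -0.31932812 -0.4177548 ]
```

```bash
python3 -m pendant '[[[-0.0005,0,0],0],[[-0.0005,0,0],0],[[-0.0005,0,0],0],[[-0.0005,0,0],0],[[-0.0005,0,0],0],[[0,0,0],0],[[0,0,0],0],[[0,0,0],0],[[0,0,0],0],[[0,0,0],0]]'
python3 -c "
from h import *
o=r.get_obs();print(o['eef_pos'],o['force'],o['wrist_torque'])"
```

```text
time_s: 24.55
eef_pos: [0.5664, 0.083, -0.0142]
orientation: [179.8, -0.7, 83.1]
force: [3.8, 14.9, -0.1]
width: 0.0083
[ 0.56643446  0.08299383 -0.01415087] [ 3.782597   14.93151065 -0.10715022] [ 3.11944917 -0.65959844 -0.55881215]
```

Run:
```python
from h import *
import cv2
j=r.grab_frame("side")[225:330,225:365];w=cv2.resize(j,(800,600),interpolation=2)
cv2.imwrite("pics/b.png",w[:,:,::-1]);cv2.imwrite("pics/bfull.png",r.grab_frame("scene")[:,:,::-1])
```

```text
(no output)
```

View pics/b.png

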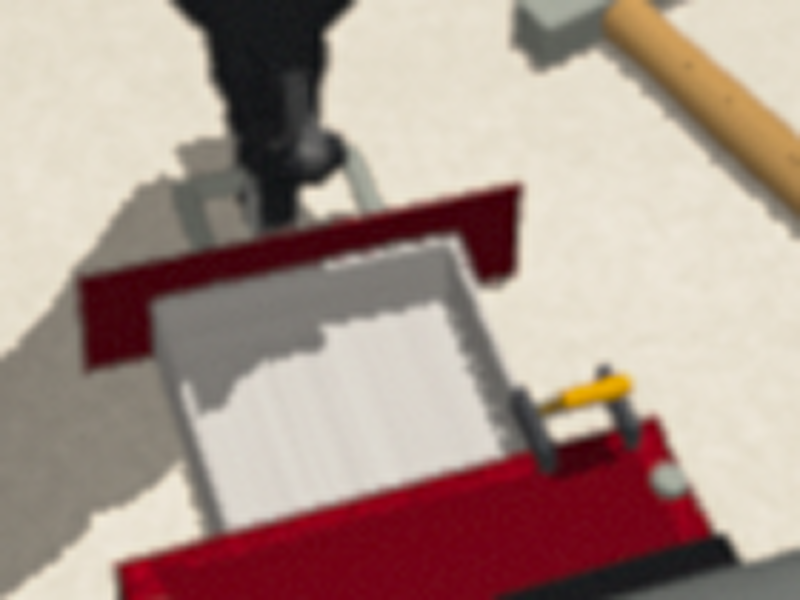

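Run:
```python
from h import *
D=r.camera_info("side");k=800/140
d=lambda u,v,z:ray(D,225+u/k,225+v/k,z)
rR,rL=d(118,565,.062),d(658,418,.062);y=rL-rR;yaw=np.arctan2(y[1],y[0])-np.pi/2;mo=((rR+rL)/2)[:2]
print(mo,np.degrees(yaw),np.linalg.norm(y))
for n,p in dict(p1=d(80,280,.056),p2=d(521,184,.056),f1=d(152,298,.036),f2=d(462,236,.036),l=d(208,535,.036),rr=d(512,385,.036),tcp=r.get_obs()["eef_pos"]).items(): print(n,rel(mo,yaw,p).round(4))
```

```text
[ 0.53215209 -0.09699382] -96.88455215325065 0.19811041630789478
p1 [-0.1326 -0.0767]
p2 [-0.1259  0.0966]
f1 [-0.1326 -0.0496]
f2 [-0.1248  0.0727]
l [-0.021  -0.0615]
rr [-0.05    0.0643]
tcp [-0.1828  0.0125]
```

The side view shows the tray skewed about -4° in the jaws: the 50 N grip can't hold its yaw, so the rear lagged behind the sideways shifts. I'll grip at 120 N, back off to square it, and re-centre at about +7.5 mm.

```bash
python3 -m pendant '[[[0.003,0,0],0],[[0.004,0,0],0],[[0.005,0,0],0],[[0.005,0,0],0],[[0.005,0,0],0],[[0.004,0,0],0],[[0,-0.002,0],0],[[0,-0.0015,0],0],[[0,-0.0015,0],0],[[0,0,0],0]]' -1 120
python3 - <<'E'
from h import *
import cv2
o=r.get_obs();print(o["eef_pos"],o["orientation"],o["force"],o["wrist_torque"],o["width"])
mo=np.array([.53215,-.09699]);yaw=np.radians(-96.9);print("tcp",rel(mo,yaw,o["eef_pos"]))
D=r.camera_info("side");i=r.grab_frame("side");cv2.imwrite("pics/c.png",i[:,:,::-1])
# red plate top edge and pan rim edges: mask of dark red blob before the machine
h=i.astype(int);m=((h[:,:,0]>50)&(h[:,:,1]<30)).astype(np.uint8)
n,l,s,_=cv2.connectedComponentsWithStats(m)
for k in range(1,n):
  if s[k,4]>150: 
    ys,xs=np.where(l==k);x0,x1=xs.min(),xs.max()
    top=[(x,ys[xs==x].min()) for x in range(x0+3,x1-3)]
    P=np.array([rel(mo,yaw,ray(D,x,y-.5,.056)) for x,y in top]);print(s[k],"edge ends",P[0].round(4),P[-1].round(4),"slope deg",np.degrees(np.polyfit(P[:,1],P[:,0],1)[0]))
# left and right outer pan sides: gray vs bench; profile of rows
for v in range(230,285,6): print(v,''.join('#' if p.max()-p.min()<14 and 80<p.mean()<190 else ('r' if p[0]>1.6*p[1] else '.') for p in h[v,225:345]))
E
```

```text
time_s: 25.65
eef_pos: [0.5623, 0.0979, -0.0145]
orientation: [-180.0, 0.2, 82.8]
force: [1.5, -4.8, 5.5]
width: 0.0065
[ 0.56231224  0.09785466 -0.0145104 ] [-179.95309895    0.24650952   82.82729547] [ 1.52431389 -4.78089628  5.49746167] [-1.03616046 -0.34310049  0.14371357] 0.0064546343844689375
tcp [-0.19705707  0.00653577]
[237 253  74  33 530] edge ends [-0.1443 -0.0713] [-0.1435  0.0793] slope deg 0.25798937411345035
[ 216  299  133  121 5761] edge ends [ 0.0885 -0.1737] [0.0291 0.0953] slope deg -18.93598135169883
[ 326  303  179  117 7055] edge ends [ 0.2239 -0.017 ] [0.1854 0.348 ] slope deg -23.535167855961646
230 ..........................................................................................###############...............
236 ..............................................................................................##........................
242 ...................................#............###.....................................................................
248 ....................................#..................###..............................................................
254 ..........................##############.......#..........###................rrrrrrrrr..................................
260 ............................#####.....###...........rrrrrrrrrrrrrrrrrrrrrr..rrrrrrrrrr..................................
266 ............................rrrrrrrrrrrrrrrrrrrrrrr.....#####################..rrrrrr...................................
272 ...........rrrrrrrrrrrrrrrr....#################################################........................................
278 ............rrrrrrrrrrr.#############################.......................#######.....................................
284 ............rrrrrrrr....################......................................########..................................
```

Plate squared (0.26°). Advancing again.

```bash
python3 -m pendant '[[[-0.002,0,0],0],[[-0.002,0,0],0],[[-0.002,0,0],0],[[-0.002,0,0],0],[[-0.001,0,0],0],[[-0.001,0,0],0],[[-0.001,0,0],0],[[-0.001,0,0],0],[[-0.001,0,0],0],[[-0.001,0,0],0]]'
cat > s.py <<'E'
from h import *
o=r.get_obs();mo=np.array([.53215,-.09699]);yaw=np.radians(-96.9)
print("tcp",rel(mo,yaw,o["eef_pos"]).round(4),"F",rel([0,0],yaw,o["force"]).round(1),"tz",o["wrist_torque"][2].round(2),"yaw",o["orientation"][2].round(1),o["time_s"])
E
python3 s.py
python3 -m pendant '[[[-0.0007,0,0],0],[[-0.0007,0,0],0],[[-0.0007,0,0],0],[[-0.0007,0,0],0],[[-0.0007,0,0],0],[[-0.0007,0,0],0],[[-0.0007,0,0],0],[[-0.0007,0,0],0],[[-0.0004,0,0],0],[[0,0,0],0]]'
python3 s.py
```

```text
time_s: 26.7
eef_pos: [0.5611, 0.0913, -0.0141]
orientation: [180.0, -0.3, 83.1]
force: [0.6, 5.5, 6.3]
width: 0.0065
tcp [-0.1904  0.0061] F [-5.5 -0. ] tz 0.01 yaw 83.1 26.7
time_s: 27.7
eef_pos: [0.5602, 0.0853, -0.0142]
orientation: [180.0, -0.3, 83.1]
force: [1.5, 5.3, 6.1]
width: 0.0066
tcp [-0.1844  0.006 ] F [-5.4  0.8] tz 0.07 yaw 83.1 27.7
```

```bash
python3 -m pendant '[[[-0.0007,0,0],0],[[-0.0007,0,0],0],[[-0.0007,0,0],0],[[-0.0007,0,0],0],[[-0.0007,0,0],0],[[-0.0007,0,0],0],[[-0.0007,0,0],0],[[-0.0007,0,0],0],[[-0.0004,0,0],0],[[0,0,0],0]]'
python3 s.py
```

```text
time_s: 28.7
eef_pos: [0.5595, 0.0794, -0.0141]
orientation: [180.0, -0.3, 83.1]
force: [0.2, 5.4, 5.8]
width: 0.0067
tcp [-0.1784  0.006 ] F [-5.4 -0.4] tz -0.02 yaw 83.1 28.7
```

No butting: the rear has passed the guide ends. Continuing in gently.

```bash
python3 -m pendant '[[[-0.0015,0,0],0],[[-0.0015,0,0],0],[[-0.0015,0,0],0],[[-0.0015,0,0],0],[[-0.0015,0,0],0],[[-0.0015,0,0],0],[[-0.0015,0,0],0],[[-0.0015,0,0],0],[[-0.001,0,0],0],[[0,0,0],0]]'
python3 s.py
```

```text
time_s: 29.7
eef_pos: [0.5579, 0.0663, -0.0142]
orientation: [180.0, -0.3, 83.1]
force: [0.4, 5.3, 6.1]
width: 0.0064
tcp [-0.1652  0.006 ] F [-5.3 -0.3] tz 0.04 yaw 83.1 29.7
```

```bash
python3 -m pendant '[[[-0.002,0,0],0],[[-0.0025,0,0],0],[[-0.0025,0,0],0],[[-0.0025,0,0],0],[[-0.0025,0,0],0],[[-0.0025,0,0],0],[[-0.0025,0,0],0],[[-0.002,0,0],0],[[-0.001,0,0],0],[[0,0,0],0]]'
python3 s.py
```

```text
time_s: 30.7
eef_pos: [0.5556, 0.0464, -0.0141]
orientation: [180.0, -0.3, 83.1]
force: [1.0, 4.5, 6.5]
width: 0.0066
tcp [-0.1452  0.006 ] F [-4.6  0.4] tz 0.03 yaw 83.1 30.7
```

```bash
python3 -m pendant '[[[-0.002,0,0],0],[[-0.003,0,0],0],[[-0.003,0,0],0],[[-0.003,0,0],0],[[-0.003,0,0],0],[[-0.003,0,0],0],[[-0.003,0,0],0],[[-0.003,0,0],0],[[-0.002,0,0],0],[[0,0,0],0]]'
python3 s.py
```

```text
time_s: 31.7
eef_pos: [0.5525, 0.0214, -0.0142]
orientation: [180.0, -0.3, 83.1]
force: [0.4, 4.9, 6.4]
width: 0.0066
tcp [-0.12   0.006] F [-4.9 -0.2] tz 0.05 yaw 83.1 31.7
```

```bash
python3 -m pendant '[[[-0.002,0,0],0],[[-0.003,0,0],0],[[-0.003,0,0],0],[[-0.003,0,0],0],[[-0.003,0,0],0],[[-0.003,0,0],0],[[-0.003,0,0],0],[[-0.003,0,0],0],[[-0.002,0,0],0],[[0,0,0],0]]'
python3 s.py
```

```text
time_s: 32.7
eef_pos: [0.5495, -0.0034, -0.0142]
orientation: [180.0, -0.3, 83.1]
force: [1.6, 4.3, 6.3]
width: 0.0068
tcp [-0.095  0.006] F [-4.4  1.1] tz 0.04 yaw 83.1 32.7
```

```bash
python3 -m pendant '[[[-0.002,0,0],0],[[-0.004,0,0],0],[[-0.004,0,0],0],[[-0.004,0,0],0],[[-0.004,0,0],0],[[-0.004,0,0],0],[[-0.004,0,0],0],[[-0.003,0,0],0],[[-0.002,0,0],0],[[-0.001,0,0],0]]'
python3 s.py
python3 -m pendant '[[[-0.001,0,0],0],[[-0.001,0,0],0],[[-0.001,0,0],0],[[-0.0005,0,0],0],[[-0.0005,0,0],0],[[-0.0005,0,0],0],[[-0.0005,0,0],0],[[0,0,0],0],[[0,0,0],0],[[0,0,0],0]]'
python3 s.py
```

```text
time_s: 33.7
eef_pos: [0.5457, -0.0346, -0.0141]
orientation: [180.0, -0.3, 83.1]
force: [1.7, 6.1, 7.4]
width: 0.0065
tcp [-0.0635  0.0059] F [-6.2  0.9] tz 0.01 yaw 83.1 33.7
time_s: 34.7
eef_pos: [0.5451, -0.0394, -0.0142]
orientation: [180.0, -0.3, 83.1]
force: [0.6, 6.0, 7.8]
width: 0.0064
tcp [-0.0587  0.0059] F [-6.  -0.1] tz 0.06 yaw 83.1 34.7
```

```bash
python3 -m pendant '[[[-0.001,0,0],0],[[-0.001,0,0],0],[[-0.0005,0,0],0],[[-0.0005,0,0],0],[[-0.0005,0,0],0],[[-0.0005,0,0],0],[[-0.0005,0,0],0],[[-0.0005,0,0],0],[[0,0,0],0],[[0,0,0],0]]'
python3 s.py
```

```text
time_s: 35.7
eef_pos: [0.5448, -0.0424, -0.0141]
orientation: [179.9, -0.5, 83.2]
force: [0.5, 8.9, 7.4]
width: 0.0064
tcp [-0.0557  0.006 ] F [-8.9 -0.5] tz -0.03 yaw 83.2 35.7
```

Resistance at -0.0557. The first guide contact read 2.2 mm short of nominal too, so this matches home. One small confirming push.

```bash
python3 -m pendant '[[[-0.0005,0,0],0],[[-0.0005,0,0],0],[[-0.0005,0,0],0],[[-0.0005,0,0],0],[[-0.0005,0,0],0],[[-0.0005,0,0],0],[[0,0,0],0],[[0,0,0],0],[[0,0,0],0],[[0,0,0],0]]'
python3 s.py
```

```text
time_s: 36.7
eef_pos: [0.5449, -0.0423, -0.0141]
orientation: [179.9, -0.7, 83.3]
force: [0.0, 14.0, 6.1]
width: 0.0064
tcp [-0.0558  0.006 ] F [-13.9  -1.7] tz -0.08 yaw 83.3 36.7
```

Firm stop at 14 N, so the tray is home. I'll relax, release and rise, and check the catch's lateral position from the earlier picture.

```bash
python3 -m pendant '[[[0.002,0,0],0],[[0.002,0,0],0],[[0.002,0,0],0],[[0.002,0,0],0],[[0,0,0],0],[[0,0,0],0],[[0,0,0],0],[[0,0,0],0],[[0,0,0],0],[[0,0,0],0]]'
python3 s.py
python3 -m pendant '[[[0,0,0],0],[[0,0,0],0],[[0,0,0],0],[[0,0,0],0],[[0,0,0],0],[[0,0,-0.006],0],[[0,0,-0.012],0],[[0,0,-0.018],0],[[0,0,-0.022],0],[[0,0,-0.022],0]]' 0 40
python3 -m pendant '[[[0,0,-0.022],0],[[0,0,-0.016],0],[[0,0,0],0],[[0,0,0],0],[[0,0,0],0],[[0,0,0],0],[[0,0,0],0],[[0,0,0],0],[[0,0,0],0],[[0,0,0],0]]' -1 40
python3 - <<'E'
from h import *
exec(open("s.py").read())
import cv2
D=r.camera_info("side");i=r.grab_frame("side").astype(int)[225:330,225:365]
m=(i[:,:,0]>150)&(i[:,:,2]<80)&(i[:,:,1]>90);ys,xs=np.where(m);k=800/140
print(len(xs),xs.min(),xs.max(),ys.min(),ys.max())
for z in(.085,.0975):
  for u,v in((xs.min(),ys[xs==xs.min()].mean()),(xs.max(),ys[xs==xs.max()].mean()),(xs.mean(),ys.mean())): print(z,rel(mo,yaw,ray(D,225+u,225+v,z)).round(4))
E
```

```text
time_s: 37.7
eef_pos: [0.5447, -0.0426, -0.0142]
orientation: [-180.0, -0.1, 83.0]
force: [1.0, 2.0, 6.9]
width: 0.0063
tcp [-0.0555  0.0059] F [-2.1  0.7] tz 0.06 yaw 83.0 37.7
time_s: 38.7
eef_pos: [0.5447, -0.0451, 0.0673]
orientation: [180.0, 0.1, 82.8]
force: [0.2, 0.1, 0.9]
width: 0.0428
time_s: 39.7
eef_pos: [0.5447, -0.0438, 0.1034]
orientation: [-180.0, -0.0, 82.9]
force: [0.2, -0.5, 0.2]
width: -0.0002
tcp [-0.0543  0.0061] F [0.5 0.2] tz 0.03 yaw 82.9 39.7
145 98 139 1 71
0.085 [-0.0039  0.062 ]
0.085 [-0.0759  0.1849]
0.085 [-0.0863  0.1441]
0.0975 [0.0055 0.0576]
0.0975 [-0.0655  0.1787]
0.0975 [-0.0757  0.1385]
```

```bash
python3 -m pendant '[[[-0.005,0.004,0],0],[[-0.012,0.008,0],0],[[-0.014,0.009,0],0],[[-0.015,0.009,0],0],[[-0.015,0.009,0],0],[[-0.014,0.009,0],0],[[-0.013,0.009,0],0],[[-0.01,0.006,0],0],[[-0.005,0.002,0],0],[[0,0,0],0]]'
python3 s.py
python3 -m pendant '[[[0,0,0.006],0],[[0,0,0.01],0],[[0,0,0.01],0],[[0,0,0.01],0],[[0,0,0.006],0],[[0,0,0.004],0],[[0,0,0.002],0],[[0,0,0],0],[[0,0,0],0],[[0,0,0],0]]'
python3 s.py
python3 - <<'E'
from h import *
import cv2
j=r.grab_frame("side")[225:345,240:400];k=r.grab_frame("scene")[165:225,100:260]
w=np.zeros((600,800,3),np.uint8);w[:300,:400]=cv2.resize(j,(400,300),interpolation=2);w[:300,405:800]=cv2.resize(k[:,30:109],(395,300),interpolation=2);w[305:595,:387]=cv2.resize(r.grab_frame("wrist"),(387,290),interpolation=3)
cv2.imwrite("pics/d.png",w[:,:,::-1])
E
```

```text
time_s: 40.75
eef_pos: [0.5964, -0.1555, 0.1034]
orientation: [-180.0, 0.0, 82.8]
force: [0.2, 0.5, -1.1]
width: 0.0003
tcp [0.0503 0.0708] F [-0.5  0.1] tz -0.01 yaw 82.8 40.75
time_s: 41.75
eef_pos: [0.5969, -0.1542, 0.056]
orientation: [180.0, -0.0, 82.9]
force: [0.1, -0.2, 0.2]
width: 0.0004
tcp [0.049  0.0711] F [0.2 0.2] tz -0.01 yaw 82.9 41.75
```

View pics/d.png

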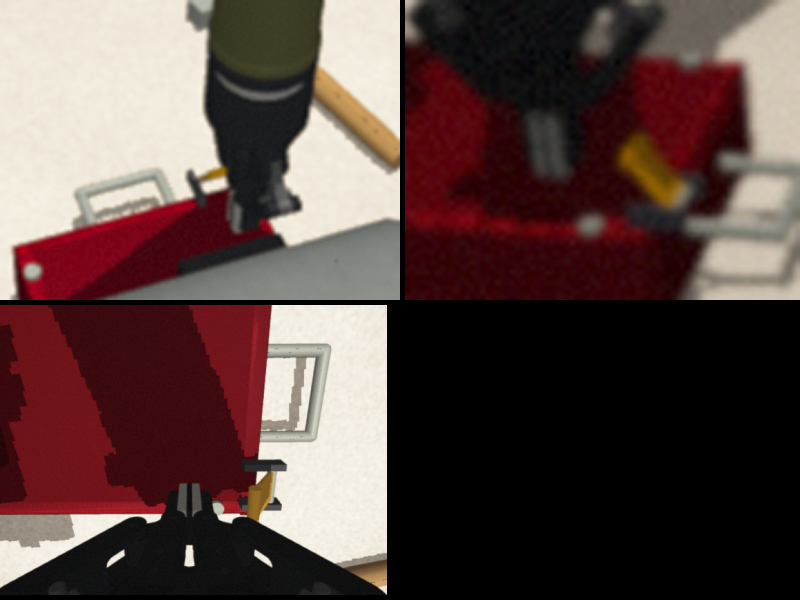

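The tray front is flush with the machine, and the shut fingers stand on the roof just behind the leaning catch and in line with it. Now I'll push outwards.

```bash
python3 -m pendant '[[[0.004,0,0],0],[[0.007,0,0],0],[[0.008,0,0],0],[[0.008,0,0],0],[[0.008,0,0],0],[[0.008,0,0],0],[[0.008,0,0],0],[[0.008,0,0],0],[[0.008,0,0],0],[[0.007,0,0],0]]'
python3 s.py
python3 -m pendant '[[[0.002,0,0],0],[[0,0,0],0],[[0,0,0],0],[[0,0,-0.01],0],[[0,0,-0.02],0],[[0,0,-0.03],0],[[0,0,-0.03],0],[[0,0,-0.02],0],[[0,0,-0.01],0],[[0,0,0],0]]'
python3 - <<'E'
from h import *
exec(open("s.py").read())
import cv2
D=r.camera_info("side")
for n in("side","scene"):
  C=r.camera_info(n);i=r.grab_frame(n);cv2.imwrite(f"pics/e_{n}.png",i[:,:,::-1]);h=i.astype(int)
  x0,y0,x1,y1=(300,270,350,330) if n=="side" else (160,175,215,225)
  m=(h[:,:,0]>120)&(h[:,:,2]<70)&(h[:,:,1]>70)&(h[:,:,0]-h[:,:,2]>80);ys,xs=np.where(m[y0:y1,x0:x1])
  print(n,len(xs),(xs.min()+x0,xs.max()+x0,ys.min()+y0,ys.max()+y0) if len(xs) else None)
  c,s=np.cos(yaw),np.sin(yaw)
  for a in(0,1.57,3.14,3.75):
    l=[-.010-.036*np.sin(a),.070,.068-.036*np.cos(a)]
    X=np.array([mo[0]+c*l[0]-s*l[1],mo[1]+s*l[0]+c*l[1],l[2]]);q=C["R"]@X+C["t"];print("  tip if",a,(C["fx"]*q[0]/q[2]+C["cx"]).round(),(C["fy"]*q[1]/q[2]+C["cy"]).round())
E
```

```text
time_s: 42.9
eef_pos: [0.6058, -0.0797, 0.0556]
orientation: [180.0, -0.0, 82.9]
force: [0.6, -0.4, -0.2]
width: 0.0001
tcp [-0.026   0.0711] F [0.3 0.6] tz 0.04 yaw 82.9 42.9
time_s: 43.9
eef_pos: [0.6069, -0.079, 0.1772]
orientation: [179.8, -0.0, 82.9]
force: [-0.0, 0.4, -0.5]
width: -0.0001
tcp [-0.0268  0.072 ] F [-0.4 -0.1] tz -0.03 yaw 82.9 43.9
side 12 (np.int64(322), np.int64(328), np.int64(297), np.int64(300))
  tip if 0 324.0 307.0
  tip if 1.57 319.0 283.0
  tip if 3.14 326.0 284.0
  tip if 3.75 330.0 294.0
scene 0 None
  tip if 0 185.0 216.0
  tip if 1.57 197.0 206.0
  tip if 3.14 182.0 193.0
  tip if 3.75 174.0 194.0
```

I've used all 12 views. I'll retract the arm and check the catch and tray numerically.

```bash
python3 -m pendant '[[[0,-0.005,-0.02],0],[[0,-0.02,-0.02],0],[[0,-0.03,-0.01],0],[[0,-0.03,0],0],[[0,-0.03,0],0],[[0,-0.03,0],0],[[0,-0.02,0],0],[[0,-0.01,0],0],[[0,0,0],0],[[0,0,0],0]]'
python3 - <<'E'
from h import *
import cv2
exec(open("s.py").read())
def dump(i,x0,y0,x1,y1):
  q=cv2.cvtColor(i,cv2.COLOR_RGB2HSV).astype(int)
  for v in range(y0,y1): print(v,''.join('Y' if 15<=p[0]<=32 and p[1]>140 and p[2]>60 else 'R' if (p[0]<8 or p[0]>170) and p[1]>120 else 'g' if p[2]<110 else '.' for p in q[v,x0:x1]))
for n,b in(("side",(300,278,350,318)),("scene",(165,183,205,224))):
  for lab,i in(("start",cv2.imread(f"pics/{n}0.png")[:,:,::-1].copy()),("now",r.grab_frame(n))): print(n,lab,b);dump(i,*b)
E
```

```text
time_s: 45.0
eef_pos: [0.4334, -0.0571, 0.2254]
orientation: [180.0, -0.0, 82.9]
force: [0.2, -0.4, 0.6]
width: -0.0002
tcp [-0.0277 -0.1028] F [0.4 0.2] tz -0.01 yaw 82.9 45.0
side start (300, 278, 350, 318)
278 ..................................................
279 ..................................................
280 ..................................................
281 ..................................................
282 ..................................................
283 ..................................................
284 ..................................................
285 ..................................................
286 ..................................................
287 ..................................................
288 ..................................................
289 ..............................g...................
290 ..............................g...................
291 ..............................YYYYY...............
292 ...........................YYYYYYYY...............
293 ................g.......YYYYYYYYYYY...............
294 .......
[... 6592 characters left out ...]
ggggggggggggg............
209 ....gRRRRRRggggggggggggg................
210 ....gRRRRRRRRRggggggggg.................
211 ggggRRRRRRRRRRRRgRgYYYggggg.............
212 RRRRRRRRRRRRRRRRRRgYYYYggg..............
213 RRRRRRRRRRRRRRRRRRgYYYYYgg..............
214 RRRRRRRRRRRRRRRRRRgYYYYYY...............
215 RRRRRRRRRRRRRRRRRRgYYYYY................
216 RRRRRRRRRRRRRRRRRRgYYYYY................
217 RRRRRRRRRRRRRRRRRRgYYYYg................
218 RRRRRRRRRRRRRRRRRRgYYYYg................
219 RRRRRRRRRRRRRRRRRRgYYYgg................
220 RRRRRRRRRRRRRRRRRRgYYYg.................
221 RRRRRRRRRRRRRRRRRRRggg..................
222 RRRRRRRRRRRRRRRRRRRRgg..................
223 RRRRRRRRRRRRRRRRRRRgg...................
```

Both cameras agree: the catch hangs straight down, with its tip at scene (186,219) against a predicted (185,216), and it lies close before the front plate. Handing in.

```bash
python3 -c "
from bench import r
print(r.get_obs()['time_s']);print(r.sign_off())"
```

```text
45.1
the job is handed in; nothing more can be done
None
```

The tray is fully home in the bay and the yellow catch hangs down in front of it. I handed in at 45.1 s of the 72 s allowed.

**Tray:** I gripped it by the handle and probed for the channel with small pushes. At the middle line it butted on a guide end and nudged towards +y. Two shifted probes also butted, because the tray had turned about 4° in the 50 N grip. Gripping at 120 N squared it, and at about +6 mm it slid in with only 4–6 N of drag. It came to a firm stop. The highest force I read at the wrist was about 15.5 N, but I only read it at the end of each call.

**Catch:** I pushed it over from behind with the shut fingers and it fell by its own weight.

**Last checks:**
- The stop came 2.8 mm short of the nominal home position by my calibration. The guide contact earlier read 2.2 mm short too, so I take this as a calibration offset.
- Both cameras show the catch hanging, with its tip about 3 px from where it should be.
- I did not re-measure the hammer, glue can and sole at the end; the arm stayed clear of all three throughout.

**Disagreements and slips:**
- **Height reading:** the cameras put the fingertips about 30 mm above the reported tool height.
- **First grasp:** because of that height error, the fingers closed above the handle. The shut fingers then pushed the tray by its front plate for one move, out on the open bench, before I noticed. I corrected the height by camera.

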